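Latch the vial rack into its chilled dock

ROBOT

A 7-joint arm with a two-finger parallel gripper is mounted at the origin on a cart in front of the work surface, level with it; the furniture and walls round the work are solid. World frame = base frame: x ahead of the robot, y to its left, z up, the work surface at z = 0. Lengths are in m, angles in rad, forces in N, time in s.
With the tool pointing down it reaches from about 0.425 to 0.925 m from the base axis. Payload 6.8 kg.
Tool frame: the origin (TCP) lies on the mounting face of the last link; the fingertips stand 173 mm ahead of it and the grasp point (between the pads) lies 155 mm ahead of it; z points along the fingers, y is the line along which they close (so a half turn about z gives the same grasp; the last joint's range is limited). The gripper opens to 85 mm and grips with 20 to 120 N. Pads are 22 mm wide; open, the fingers measure 114 mm over their backs; the gripper's body (76 mm by 85 mm) begins 54 mm behind the grasp point. The pads swing forward as they close: fully open they stand 13 mm farther back than shut.
Start: joints at [1.181, 0.477, 0.022, 1.555, -0.011, 1.109, -0.083], TCP at [0.188, -0.648, 0.405] pointing down, gripper open.
Joint ranges: [-2.96, 2.96], [-0.34, 2.1], [-1.41, 1.46], [0.24, 2.44], [-1.37, 4.51], [0.17, 1.92], [-2.96, 2.96]. Speed limits (rad/s): [2.39, 2.39, 3.14, 3.14, 3.14, 3.14, 3.14].

INTERFACE

Orientations are given as a unit quaternion [x, y, z, w].
In Python, from cell import sensors, capture, job gives the robot as it stands. The module is installed in compiled form; this text tells all that it offers.
- The arm moves only by the shell command python3 -m creep 'ROWS' [OPENING] [FORCE]. ROWS is JSON, a list of rows, each an object of numbers: "x", "y", "z": the shift along the tool's x, y, z in cm; "ax", "ay", "az": the turn, a rotation vector about the tool's x, y, z in degrees. In form: [{"x": .., "y": .., "z": .., "ax": .., "ay": .., "az": ..}, ...]. A call has 1 to 10 rows; each row is the pose to reach, as a shift and turn from the pose commanded when the call began, along the tool's axes at that moment; what a row does not reach only later rows make up. A row lasts 1/10 s, in which the tool goes at most 50 mm and 8.59 degrees, less where a joint would pass 70% of its speed; a pose out of reach is approached as far as the arm can. A call with a gripper value outside its range is refused whole. OPENING is the opening in per cent of the stroke, from 0 (shut) to 100 (fully open), set as the call begins (- or left out, the last holds). The fingers move at their own pace and stop on an object; FORCE is the grip in N (left out, the last holds). Time passes only in rows, so rows that repeat a pose let the fingers close. It gives the time, the measured TCP pose, the force, the opening and the grip force at its end, in the units of the state.
- sensors.get_obs(): the state, without advancing time (a new reading comes with each control period).
- capture(name): name is "scene" or "top" or "wrist"; returns a dict with "image" (400x640x3 uint8, red, green, blue), "z_map" (400x640 float32, m along the optical axis (not along the pixel's ray), 0 where there is no reading), "mtx" (3x3 intrinsics, pixels), "position" and "rotation" of the camera in the world; the wrist camera has in their place "tool_from_camera" (4x4, takes a point from camera to tool coordinates, whose origin is the TCP and whose axes are the flange's). Camera axes: x right, y up, looking along -z (the intrinsics and any distortion apply to the point x, -y, -z); pixel columns grow to the right and rows downward; lengths in m; the calibration is good to about 2 mm. A picture is of the moment at which its call begins: read the wrist's pose just before it.
- job.finish_job(): hands the job in; it is judged then, once.
The state is a dict: "time": time; "joint_positions": joint angles; "joint_vel": joint speeds; "tau": joint torques, N m; "ee_pos": TCP position; "orientation": TCP orientation; "force": force on the tool from outside, world axes, zero at the start; "torque": the same for the moment, N m; "opening": finger opening in m; "grip_force": force on a finger pad.
Only numpy, scipy, OpenCV 4.12 (cv2) and the standard library are available. Lean on these libraries where they do the work, as an engineer would, in place of code of your own. Each camera call takes 0.05 s, during which the arm holds its last target. There are 200 camera calls.

TASK

Load the blue vial rack into the chilled dock beside the pump, white-striped nose first: keep it upright, let its own nose lift the two hinged catches (do not touch them with the fingers), and push it in against the sprung plunger, by feel and without ramming it, until both catches have dropped behind its tail. Then let go, so that the plunger holds the rack snugly back against the fallen catches. Leave the beaker, the solvent bottle and the timer where they are.

Things in the scene. Friction and masses are not known exactly. Their poses are not given: they have to be found in the camera images.
- rack: Loose vial rack, about 0.45 kg: dark runner plate 150 x 70 x 12 mm under a blue block 150 x 46 x 28 mm, flush at both ends, so 12 mm wide ledges run along both sides; block top 40 mm up, vials fixed in it stand to 68 mm. Origin: centre of the underside; +x points to the nose (white stripe on each ledge there), z up. Starts upright on the bench. Grip it from above across the 46 mm block.
- rack_nose (a point): centre of the rack's nose end at its underside, 75 mm ahead of the rack's origin; flat end face 40 mm high
- rack_tail (a point): centre of the rack's tail end at its underside, 75 mm behind the rack's origin; flat end face 40 mm high, where the rack is pushed
- dock: Fixed dock, 112 mm wide. Origin on the bench under the latching line, midway between the rails; +x is the way in, z up. Flat floor with slippery white strips 22 mm above the bench from x = -80 mm (open entry) to a white housing (66 mm high) at x = 167 mm. Two rails 12 mm high leave a 74 mm lane for the 70 mm rack, flaring to about 90 mm at x = -80 mm. Home: tail face at x = 0, nose at x = 150 mm.
- dock_latch_line (a point): on the dock's floor at the dock's x = 0, y = 0: where the tail face of the latched rack lies. The catches fall when the tail has gone about 2 mm beyond it; two rubber bumpers before the housing stop the rack firmly at 5 mm beyond it
- dock_entry (a point): centre of the open end of the dock's floor, 80 mm before the latching line. Fingers holding the block's sides must stay about 75 mm or more before the latching line, or they would meet the cheeks and levers of the catches; the rest is pushed from behind. A flat dark box 40 mm high lies on the bench to the right of the way in
- catch_left (a joint): left catch's angle (rad): 0 fallen, grows as it lifts, 0.19 while it rides on the rack's ledge; falls by its own weight (0.08 kg). Steel lever 72 x 8 x 14 mm, round ends, red tab, 28 to 36 mm to the left (+y) of the dock's centre line: it runs over the ledge, beside the block. Hung at the dock's x = -62 mm, 30 mm above the floor; its free end leans inwards and down to x = 0, 1.5 mm above the floor
- catch_right (a joint): right catch's angle (rad): mirror image of the left one, 28 to 36 mm to the right (-y) of the centre line; 56 mm are free between the two catches for a pusher. Each is hung on a dark cheek outside it (x = -71 to -53 mm, up to 45 mm from the centre line and 41 mm above the floor). A nose coming in under it lifts it; fallen behind the tail it blocks the way out
- catch_left_toe (a point): centre of the round free end (radius 7 mm) of the left catch: 8.5 mm above the dock's floor when fallen, about 19 mm while riding on the rack
- catch_right_toe (a point): the same point of the right catch
- plunger (a joint): how far the sprung plunger before the dock's housing is pressed in (m): 0 free, its brass head (17 mm across, 16 mm above the floor) then at the dock's x = 144 mm. It pushes back with 4 N at first touch, 7 N with the rack home (6 mm), 9.5 N at the bumpers (11 mm); a rack let go short of the catches is pushed out again by some mm
- bumpers: two fixed black rubber bumpers, 12 mm across, on the dock's housing either side of the plunger, 17 mm from the centre line and 16 mm above the floor; their tips at the dock's x = 155 mm; the frame's origin lies at the latching line on the floor: they stop the nose 5 mm beyond home
- beaker: bystander: clear glass beaker, 74 mm across, 96 mm high; origin at the centre of its underside
- solvent_bottle: bystander: clear bottle with an orange cap, 70 mm across, 142 mm high; origin at the centre of its underside
- lab_timer: bystander: white bench timer 60 x 66 x 18 mm; origin at the centre of its underside

How it is judged:
On the way, in this order (a step that is already met when the one before it is completed fails the run):
1. the rack's nose has gone in under both catches and carries them, the tail still outside the latching line (value of joint each of catch_left, catch_right above 0.12 rad and x of rack_nose in the frame of dock above 0 m and x of rack_tail in the frame of dock below -0.02 m and contact force between rack and catch_left above 0.05 N and contact force between rack and catch_right above 0.05 N), for 0.2 s.
2. the tail has passed the latching line and both catches have dropped (value of joint each of catch_left, catch_right below 0.06 rad and x of rack_tail in the frame of dock above -0.003 m), for 0.1 s.
At the end, for the whole second after the job is handed in: The rack lies flat on the dock's floor, nose inwards, its tail within 4 mm of the latching line along the dock and within 6 mm overall, in line with the dock within 0.06 rad; both catches are fallen behind it (below 0.06 rad), the plunger is pressed at least 2 mm, and all is at rest and let go (value of joint each of catch_left, catch_right below 0.06 rad and x of rack_tail in the frame of dock between -0.004 and 0.004 m and horizontal distance between rack_tail and dock_latch_line below 0.006 m and z of each of rack_tail, rack_nose in the frame of dock below 0.026 m and angle between the x axis of rack and the x axis of dock, either way round below 0.06 rad and angle between rack's own z axis and vertical below 0.05 rad and value of joint plunger above 0.002 m and linear speed of rack below 0.01 m/s); the robot touches nothing.
It fails at once if the fingers touch a catch with more than 1 N (contact force between the fingers and catch_left above 1 N or contact force between the fingers and catch_right above 1 N).
It fails at once if the rack with its vials is tilted by more than 0.5 rad (angle between rack's own z axis and vertical above 0.5 rad).
It fails at once if the beaker, the solvent bottle or the timer is moved by more than 25 mm (distance of any of beaker, solvent_bottle, lab_timer from where it was at the start of the episode above 0.025 m).
It fails at once if the rack is rammed against the bumpers (more than 45 N) (contact force between rack and bumpers above 45 N).
It also fails if it takes over 54 s, if anything falls off the work surface, if the arm or the gripper's body presses on something with over 40 N, if the wrist force passes 120 N, or if a joint passes its speed limit or range.

## Working session

There is one attempt and no reset: what is moved stays moved. The work goes in short steps, Python scripts to look and compute and a shell command to move; the robot and the scene stay as the last step left them, time stands still between calls to the robot, and variables do not carry over. Pictures are saved under pics/ and viewed, at most 13 in all, crops included, and the job is handed in when it is done.

```bash
mkdir -p pics
cat > h.py <<'E'
import numpy as np, cv2
from cell import sensors, capture, job
from scipy.spatial.transform import Rotation as R
def cam(name):
    o=sensors.get_obs(); c=capture(name)
    if name=="wrist":
        T=np.eye(4);T[:3,:3]=R.from_quat(o["orientation"]).as_matrix();T[:3,3]=o["ee_pos"]
        T=T@np.array(c["tool_from_camera"]); c["P"],c["Rm"]=T[:3,3],T[:3,:3]
    else:
        c["P"]=np.array(c["position"]); r=np.array(c["rotation"]); c["Rm"]=r if r.shape==(3,3) else R.from_quat(r).as_matrix()
    return c
def rays(c,uv):
    uv=np.atleast_2d(uv).astype(float);K=np.array(c["mtx"])
    d=np.c_[(uv[:,0]-K[0,2])/K[0,0],-(uv[:,1]-K[1,2])/K[1,1],-np.ones(len(uv))]
    return d@c["Rm"].T
def plane(c,uv,z):
    d=rays(c,uv); return c["P"]+d*((z-c["P"][2])/d[:,2])[:,None]
def cloud(c):
    v,u=np.mgrid[:400,:640]; d=rays(c,np.c_[u.ravel(),v.ravel()])
    z=c["z_map"].reshape(-1,1); p=c["P"]+d*z; p[z[:,0]==0]=np.nan
    return p.reshape(400,640,3)
def save(c,n): cv2.imwrite("pics/"+n+".png",cv2.cvtColor(c["image"],cv2.COLOR_RGB2BGR))
E
python3 - <<'E'
from h import *
print(sensors.get_obs())
for n in("scene","top"):
    c=cam(n);save(c,n);print(n,c["P"],c["Rm"],c["mtx"],[k for k in c])
    np.savez(n+".npz",**{k:c[k] for k in("image","z_map","mtx","P","Rm")})
a=cv2.imread("pics/scene.png");b=cv2.imread("pics/top.png")
E
```

```text
{'time': 0.0, 'joint_positions': array([ 1.18090612,  0.47782145,  0.02234397,  1.55647006, -0.01150967,
        1.10931905, -0.08312319]), 'joint_vel': array([ 0.00027778,  0.00091006, -0.0014111 ,  0.00066613,  0.0011451 ,
       -0.00012162,  0.00088525]), 'tau': array([-2.93574494e-04, -5.96452475e+01,  1.60752553e+00, -2.81201220e+01,
        1.23534122e-02,  9.31507180e-03,  6.46067818e-06]), 'ee_pos': array([ 0.18762895, -0.64810308,  0.40370333]), 'orientation': array([ 9.90090944e-01,  1.40424462e-01, -1.99223988e-04, -9.23621147e-04]), 'force': array([-0.57425991,  0.12295771, -0.55001724]), 'torque': array([ 0.01886732, -0.00179246,  0.03541339]), 'grip_force': 0.0, 'opening': 0.0852449595237002}
scene [-0.3219393   0.99455599  0.67190148] [[-0.72147934  0.28318428 -0.6318815 ]
 [-0.69240639 -0.30348344  0.65457711]
 [-0.00639963  0.90978265  0.41503564]] [[407.86506726   0.         321.44635697]
 [  0.         407.86506726 198.21249286]
 [  0.           0.           1.        ]] ['image', 'z_map', 'mtx', 'position', 'rotation', 'P', 'Rm']
top [0.48383035 0.03549753 1.28329685] [[ 0.01795297  0.99387319 -0.10905858]
 [-0.99971823  0.0161496  -0.01739673]
 [-0.0155289   0.10934017  0.99388308]] [[370.95032664   0.         323.0491403 ]
 [  0.         370.95032664 204.70754077]
 [  0.           0.           1.        ]] ['image', 'z_map', 'mtx', 'position', 'rotation', 'P', 'Rm']
```

View pics/top.png

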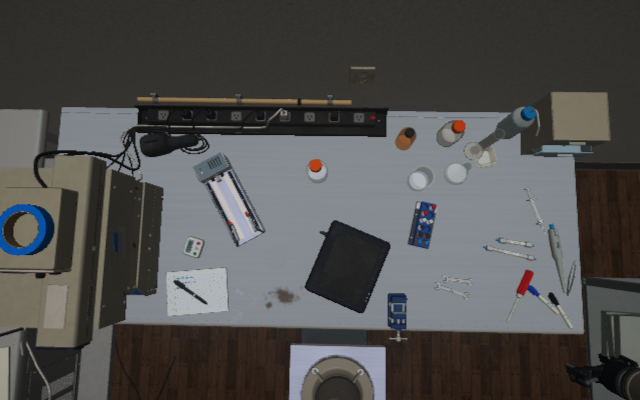

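View pics/scene.png

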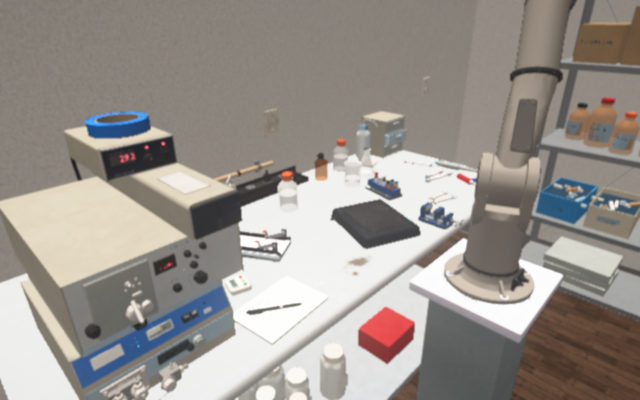

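The top view shows the dock from about (250,240), its entry, to (212,165), its housing. The rack is near (423,224) and the dark box near (347,265). The blue item at (397,310) is a vise. The scene view agrees. Next I'll zoom in and measure.

Run:
```python
from h import *
c=dict(np.load("top.npz"));im=cv2.cvtColor(c["image"],cv2.COLOR_RGB2BGR)
a=cv2.resize(im[190:260,395:455],None,fx=6,fy=6,interpolation=cv2.INTER_CUBIC)
b=cv2.resize(im[145:255,185:275],None,fx=4.4,fy=4.4,interpolation=cv2.INTER_CUBIC)
H=max(a.shape[0],b.shape[0]);o=np.zeros((H,a.shape[1]+b.shape[1],3),np.uint8);o[:a.shape[0],:a.shape[1]]=a;o[:b.shape[0],a.shape[1]:]=b
cv2.imwrite("pics/crop.png",o);print(o.shape)
P=cloud(c)
def rect(x0,x1,y0,y1,lo,hi):
    p=P[y0:y1,x0:x1].reshape(-1,3);p=p[(p[:,2]>lo)&(p[:,2]<hi)]
    r=cv2.minAreaRect(p[:,:2].astype(np.float32));print(len(p),r,cv2.boxPoints(r).round(3).tolist(),np.median(p[:,2]))
print("bench z",np.median(P[150:160,300:400,2]) , np.median(P[200:300,280:300,2]))
rect(400,445,195,255,.03,.1)
rect(400,445,195,255,.006,.1)
rect(185,270,145,252,.015,.2)   # dock all
rect(185,270,145,252,.05,.09)  # housing
rect(295,395,215,315,.02,.08)  # box
```

```text
(484, 756, 3)
bench z nan nan
582 ((0.5608827471733093, -0.28376397490501404), (0.04778992757201195, 0.1498088389635086), 77.97047424316406) [[0.4830000102519989, -0.2919999957084656], [0.6290000081062317, -0.3230000138282776], [0.6389999985694885, -0.2759999930858612], [0.49300000071525574, -0.24500000476837158]] 0.04243390702002536
965 ((0.5708703398704529, -0.28245216608047485), (0.14743125438690186, 0.18274053931236267), 84.36153411865234) [[0.4729999899864197, -0.34700000286102295], [0.6549999713897705, -0.36500000953674316], [0.6690000295639038, -0.21799999475479126], [0.4869999885559082, -0.20000000298023224]] 0.037987156387087495
3194 ((0.6469203233718872, 0.39792340993881226), (0.3707270622253418, 0.2756335437297821), 2.9521965980529785) [[0.45500001311302185, 0.5260000228881836], [0.4690000116825104, 0.25099998712539673], [0.8389999866485596, 0.27000001072883606], [0.824999988079071, 0.5450000166893005]] 0.024545186522266338
699 ((0.6378470659255981, 0.37986886501312256), (0.2979015111923218, 0.11140412092208862), 28.503629684448242) [[0.47999998927116394, 0.3580000102519989], [0.5339999794960022, 0.25999999046325684], [0.7950000166893005, 0.4020000100135803], [0.7419999837875366, 0.5]] 0.06571698876145082
4837 ((0.40636181831359863, -0.05807575583457947), (0.3247123956680298, 0.2515519857406616), 68.01195526123047) [[0.2290000021457672, -0.16200000047683716], [0.4620000123977661, -0.25600001215934753], [0.5839999914169312, 0.04500000178813934], [0.35100001096725464, 0.14000000059604645]] 0.03732464177382511
```

View pics/crop.png

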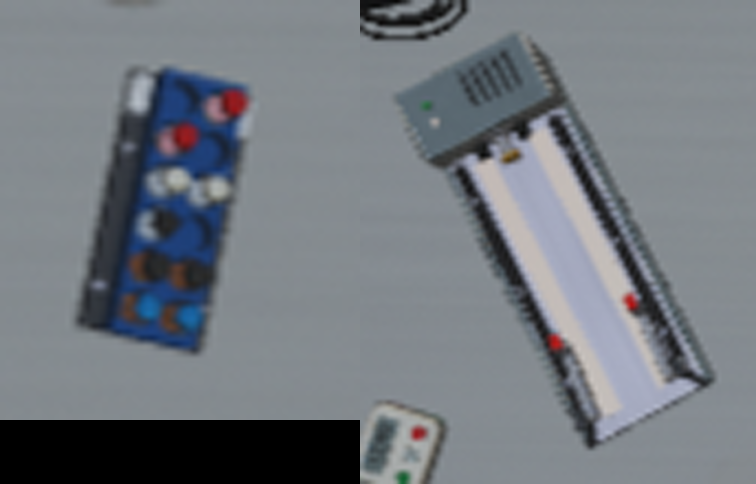

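The crop shows the white stripe at the rack's upper end (crop 138,90), so it heads about -12°. The dock heads about +28.5°, with its entry edge from crop (590,445) to (712,380), red tabs at (555,342) and (630,300), and the housing at the upper left. I'll move above the rack.

```bash
python3 -m creep '[{"x":41.5,"y":-26.9,"az":28},{"x":41.5,"y":-26.9,"az":28},{"x":41.5,"y":-26.9,"az":28},{"x":41.5,"y":-26.9,"az":28},{"x":41.5,"y":-26.9,"az":28},{"x":41.5,"y":-26.9,"az":28},{"x":41.5,"y":-26.9,"az":28},{"x":41.5,"y":-26.9,"az":28},{"x":41.5,"y":-26.9,"az":28},{"x":41.5,"y":-26.9,"az":28}]' 100 60
python3 -m creep '[{},{},{}]'
python3 - <<'E'
from h import *
o=sensors.get_obs();print(o["joint_positions"],o["ee_pos"],R.from_quat(o["orientation"]).as_matrix()[:,0])
c=cam("wrist");save(c,"w1");print(c["P"],c["Rm"])
np.savez("w1.npz",**{k:c[k] for k in("image","z_map","mtx","P","Rm")})
E
```

```text
[ 1.18089348  0.47774829  0.02236726  1.55634534 -0.01152402  1.10931703
 -0.08311232] [ 0.18764079 -0.64813861  0.40380554] [ 9.60562514e-01  2.78064100e-01 -1.13888325e-04]
[ 0.2538193  -0.62971549  0.37253053] [[ 0.27796857  0.92552363  0.25717598]
 [-0.96058803  0.2683861   0.07238468]
 [-0.00202872 -0.26716083  0.96364982]]validation failed for argument at $[0]...
validation failed for argument at $[0]...
```

View pics/w1.png

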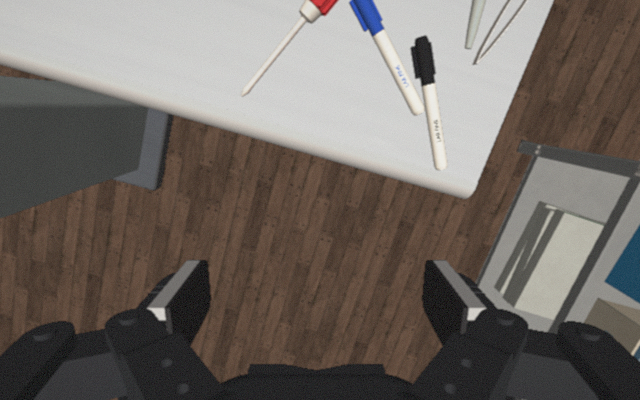

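Both moves were refused because every row needs all six keys. The picture is from the start pose and shows only pens and the bench corner, with the fingers at the bottom. I'll resend it.

```bash
python3 -m creep '[{"x":41.5,"y":-26.9,"z":0,"ax":0,"ay":0,"az":28},{"x":41.5,"y":-26.9,"z":0,"ax":0,"ay":0,"az":28},{"x":41.5,"y":-26.9,"z":0,"ax":0,"ay":0,"az":28},{"x":41.5,"y":-26.9,"z":0,"ax":0,"ay":0,"az":28},{"x":41.5,"y":-26.9,"z":0,"ax":0,"ay":0,"az":28},{"x":41.5,"y":-26.9,"z":0,"ax":0,"ay":0,"az":28},{"x":41.5,"y":-26.9,"z":0,"ax":0,"ay":0,"az":28},{"x":41.5,"y":-26.9,"z":0,"ax":0,"ay":0,"az":28},{"x":41.5,"y":-26.9,"z":0,"ax":0,"ay":0,"az":28},{"x":41.5,"y":-26.9,"z":0,"ax":0,"ay":0,"az":28}]' 100 60
python3 - <<'E'
from h import *
o=sensors.get_obs();print(o["joint_positions"],o["ee_pos"],R.from_quat(o["orientation"]).as_matrix()[:,0])
E
```

```text
time: 1.15
ee_pos: [0.5128, -0.2723, 0.4047]
orientation: [0.995, -0.103, 0.0, -0.0]
force: [-0.2, -0.2, -0.3]
opening: 0.085
grip_force: 0.0
[ 0.43533615  0.32475221 -0.06824442  1.78355719  0.02492788  1.03414074
 -1.4187572 ] [ 0.51279836 -0.27227889  0.40466646] [ 9.78885044e-01 -2.04411518e-01  3.86049509e-05]
```

Run:
```python
from h import *
c=cam("wrist");save(c,"w2");P=cloud(c)
hsv=cv2.cvtColor(c["image"],cv2.COLOR_RGB2HSV)
o=sensors.get_obs();x=R.from_quat(o["orientation"]).as_matrix()[:,0][:2]
for n,lo,hi in(("block",.034,.047),("runner+",.008,.047)):
    m=(P[...,2]>lo)&(P[...,2]<hi)&(np.hypot(P[...,0]-.561,P[...,1]+.284)<.12)
    p=P[m];r=cv2.minAreaRect(p[:,:2].astype(np.float32));print(n,len(p),r,cv2.boxPoints(r).round(4).tolist())
m=(P[...,2]>.034)&(P[...,2]<.047)&(hsv[...,0]>100)&(hsv[...,0]<130)&(hsv[...,1]>120)
p=P[m&(np.hypot(P[...,0]-.561,P[...,1]+.284)<.12)]
print(np.median(p[:,2]),cv2.minAreaRect(p[:,:2].astype(np.float32)))
```

```text
block 4000 ((0.55977863073349, -0.28404656052589417), (0.04603356868028641, 0.1500791609287262), 77.77580261230469) [[0.48159998655319214, -0.2906999886035919], [0.6281999945640564, -0.3224000036716461], [0.6380000114440918, -0.2773999869823456], [0.49129998683929443, -0.24570000171661377]]
runner+ 8729 ((0.5792713165283203, -0.2868785858154297), (0.08101209998130798, 0.19221292436122894), 82.5535659790039) [[0.47870001196861267, -0.31459999084472656], [0.6693000197410583, -0.3395000100135803], [0.6797999739646912, -0.25920000672340393], [0.48919999599456787, -0.23430000245571136]]
0.03943707243174699 ((0.5614756345748901, -0.28300920128822327), (0.043163541704416275, 0.14719508588314056), 77.82205963134766)
```

View pics/w2.png

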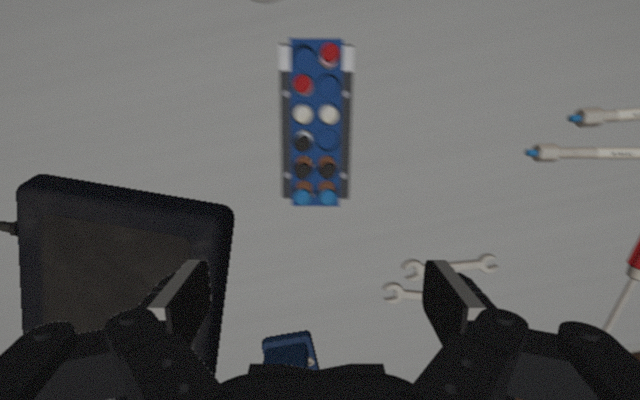

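The wrist view shows the rack from (285,40), its striped nose, to (340,205). It sits centred between the fingers, and the depth measurement gives 46 x 150 mm. I'll descend, grip and lift.

```bash
python3 -m creep '[{"x":-0.2,"y":0.15,"z":5,"ax":0,"ay":0,"az":0.4},{"x":-0.2,"y":0.15,"z":10,"ax":0,"ay":0,"az":0.4},{"x":-0.2,"y":0.15,"z":15,"ax":0,"ay":0,"az":0.4},{"x":-0.2,"y":0.15,"z":18,"ax":0,"ay":0,"az":0.4},{"x":-0.2,"y":0.15,"z":20,"ax":0,"ay":0,"az":0.4},{"x":-0.2,"y":0.15,"z":21,"ax":0,"ay":0,"az":0.4},{"x":-0.2,"y":0.15,"z":21.75,"ax":0,"ay":0,"az":0.4},{"x":-0.2,"y":0.15,"z":21.75,"ax":0,"ay":0,"az":0.4}]' 100 80
python3 -m creep '[{"x":0,"y":0,"z":0,"ax":0,"ay":0,"az":0},{"x":0,"y":0,"z":0,"ax":0,"ay":0,"az":0},{"x":0,"y":0,"z":0,"ax":0,"ay":0,"az":0},{"x":0,"y":0,"z":0,"ax":0,"ay":0,"az":0},{"x":0,"y":0,"z":0,"ax":0,"ay":0,"az":0},{"x":0,"y":0,"z":0,"ax":0,"ay":0,"az":0},{"x":0,"y":0,"z":0,"ax":0,"ay":0,"az":0},{"x":0,"y":0,"z":0,"ax":0,"ay":0,"az":0}]' 30 80
```

```text
time: 2.0
ee_pos: [0.5092, -0.2758, 0.187]
orientation: [0.994, -0.107, -0.0, -0.0]
force: [-0.6, 0.3, 0.8]
opening: 0.0855
grip_force: 0.0
time: 2.8
ee_pos: [0.5099, -0.2756, 0.1886]
orientation: [0.994, -0.107, 0.001, 0.0]
force: [-1.2, 2.6, 7.2]
opening: 0.0446
grip_force: 82.6
```

```bash
python3 -m creep '[{"x":0,"y":0,"z":-1,"ax":0,"ay":0,"az":0},{"x":0,"y":0,"z":-3,"ax":0,"ay":0,"az":0},{"x":0,"y":0,"z":-7,"ax":0,"ay":0,"az":0},{"x":0,"y":0,"z":-11,"ax":0,"ay":0,"az":0},{"x":0,"y":0,"z":-15,"ax":0,"ay":0,"az":0},{"x":0,"y":0,"z":-18,"ax":0,"ay":0,"az":0},{"x":0,"y":0,"z":-20,"ax":0,"ay":0,"az":0},{"x":0,"y":0,"z":-20,"ax":0,"ay":0,"az":0}]' 
python3 -m creep '[{"x":-0.5,"y":-2,"z":0,"ax":0,"ay":0,"az":-2},{"x":-1.5,"y":-5.5,"z":0,"ax":0,"ay":0,"az":-5},{"x":-2.5,"y":-9.5,"z":0,"ax":0,"ay":0,"az":-9},{"x":-3.5,"y":-13.5,"z":0,"ax":0,"ay":0,"az":-14},{"x":-4.5,"y":-17.5,"z":0,"ax":0,"ay":0,"az":-18},{"x":-5,"y":-21.5,"z":0,"ax":0,"ay":0,"az":-22},{"x":-6,"y":-25.5,"z":0,"ax":0,"ay":0,"az":-26},{"x":-8,"y":-29,"z":0,"ax":0,"ay":0,"az":-30},{"x":-10.5,"y":-32,"z":0,"ax":0,"ay":0,"az":-34},{"x":-13,"y":-35,"z":0,"ax":0,"ay":0,"az":-37}]'
python3 - <<'E'
from h import *
o=sensors.get_obs();print(o["ee_pos"],R.from_quat(o["orientation"]).as_matrix()[:,0],o["force"],o["joint_positions"])
E
```

```text
time: 3.6
ee_pos: [0.5095, -0.276, 0.3905]
orientation: [0.994, -0.107, 0.003, 0.001]
force: [0.8, -1.3, -4.6]
opening: 0.0447
grip_force: 82.9
time: 4.6
ee_pos: [0.4545, 0.0957, 0.3853]
orientation: [0.976, 0.216, -0.002, -0.0]
force: [-0.7, 0.5, -3.6]
opening: 0.045
grip_force: 82.6
[0.45445471 0.0956577  0.38534832] [ 0.90632768  0.42256005 -0.00362542] [-0.65340087  0.45668899 -3.59668779] [ 0.01482691  0.17902933 -0.3950532   2.03889041  0.08392613  0.94256426
 -1.55871418]
```

```bash
python3 -m creep '[{"x":0,"y":-3,"z":0,"ax":0,"ay":0,"az":-1},{"x":0,"y":-7,"z":0,"ax":0,"ay":0,"az":-2},{"x":0,"y":-11,"z":0,"ax":0,"ay":0,"az":-3},{"x":0,"y":-14,"z":0,"ax":0,"ay":0,"az":-3.5},{"x":0,"y":-16.3,"z":0,"ax":0,"ay":0,"az":-3.5},{"x":0,"y":-16.3,"z":0,"ax":0,"ay":0,"az":-3.5},{"x":0,"y":-16.3,"z":0,"ax":0,"ay":0,"az":-3.5},{"x":0,"y":-16.3,"z":0,"ax":0,"ay":0,"az":-3.5}]'
python3 - <<'E'
from h import *
o=sensors.get_obs();X=R.from_quat(o["orientation"]).as_matrix();print(o["ee_pos"],X)
c=cam("wrist");save(c,"w3");P=cloud(c);np.savez("w3.npz",P=P,img=c["image"],C=c["P"],Rm=c["Rm"],mtx=c["mtx"])
hsv=cv2.cvtColor(c["image"],cv2.COLOR_RGB2HSV)
# held rack: block top points in tool frame
Q=(P-o["ee_pos"])@X
m=(hsv[...,0]>100)&(hsv[...,0]<130)&(hsv[...,1]>120)&(Q[...,2]<.2)&(abs(Q[...,1])<.05)
p=Q[m];print("rack tool frame",len(p),np.median(p[:,2]),cv2.minAreaRect(p[:,:2].astype(np.float32)))
a,b=np.polyfit(p[:,0],p[:,2],1);print("pitch",a)
# housing top
m=(P[...,2]>.058)&(P[...,2]<.075)&(P[...,0]>.62)&(P[...,0]<.9)&(P[...,1]>.3)&(P[...,1]<.56)
p=P[m];r=cv2.minAreaRect(p[:,:2].astype(np.float32));print("housing",len(p),r,cv2.boxPoints(r).round(4).tolist())
red=((hsv[...,0]<8)|(hsv[...,0]>172))&(hsv[...,1]>150)&(hsv[...,2]>90)
n,l,s,ce=cv2.connectedComponentsWithStats(red.astype(np.uint8))
for i in range(1,n):
    if s[i,4]>8: print(s[i],ce[i],np.nanmedian(P[l==i],0))
E
```

```text
time: 5.4
ee_pos: [0.3882, 0.2409, 0.3862]
orientation: [0.97, 0.244, -0.001, 0.001]
force: [-0.2, 0.5, -4.4]
opening: 0.0449
grip_force: 83.0
[0.38819666 0.24090918 0.38621476] [[ 8.81347603e-01  4.72465620e-01 -1.62488041e-03]
 [ 4.72463355e-01 -8.81348869e-01 -1.59654574e-03]
 [-2.18639949e-03  6.39415317e-04 -9.99997405e-01]]
rack tool frame 23225 0.14980554129277593 ((0.03550068661570549, -0.006888285279273987), (0.0935106948018074, 0.13025294244289398), 71.8708724975586)
pitch 0.18023259035723493
housing 0 ((0.0, 0.0), (0.0, 0.0), 0.0) [[0.0, 0.0], [0.0, 0.0], [0.0, 0.0], [0.0, 0.0]]
[ 234    0   61   58 2901] [263.70458463  26.68838332] [0.45862503 0.29121025 0.26376093]
```

View pics/w3.png

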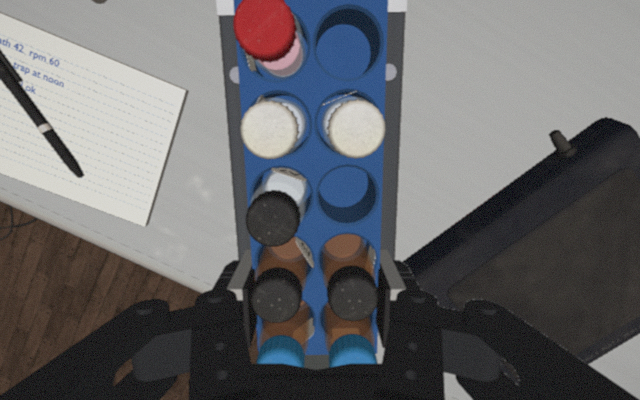

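The wrist view is filled by the held rack, seated square between the fingers, and the dock is out of sight. I'll fit the dock from the top picture and the rack's pose in hand from this one.

Run:
```python
from h import *
d=np.load("w3.npz");o=sensors.get_obs();X=R.from_quat(o["orientation"]).as_matrix()
hsv=cv2.cvtColor(d["img"],cv2.COLOR_RGB2HSV);Q=(d["P"]-o["ee_pos"])@X
m=(hsv[...,0]>100)&(hsv[...,0]<130)&(hsv[...,1]>120)&(abs(Q[...,2]-.148)<.012)&(abs(Q[...,1])<.03)&(Q[...,0]>-.03)
p=Q[m]
for k in range(15):
    A=np.c_[p[:,:2],np.ones(len(p))];s=np.linalg.lstsq(A,p[:,2],rcond=None)[0];e=p[:,2]-A@s;q=p[(e<.004*.8**k+.001)&(e>-.004*.8**k-.001)];p=q
print("top plane z=ax+by+c",s,len(p), p[:,0].min(),p[:,0].max())
# side edges of the block: min / max y per x bin
b=[]
for x in np.arange(.02,.1,.01):
    y=p[abs(p[:,0]-x)<.003,1]
    if len(y)>20:b.append((x,np.percentile(y,1),np.percentile(y,99)))
b=np.array(b);print(b.round(4)); 
t=dict(np.load("top.npz"));P=cloud(t)
m=(P[...,2]>.058)&(P[...,2]<.075)&(P[...,0]>.66)&(P[...,0]<.85)&(P[...,1]>.33)&(P[...,1]<.56)
m[:145]=0;m[:,:185]=0;m[:,275:]=0
p=P[m];r=cv2.minAreaRect(p[:,:2].astype(np.float32));print("housing",len(p),r,cv2.boxPoints(r).round(4).tolist())
h=cv2.cvtColor(t["image"],cv2.COLOR_RGB2HSV)
M=np.zeros((400,640),np.uint8);M[145:255,185:275]=1
red=((h[...,0]<8)|(h[...,0]>172))&(h[...,1]>120)&(M>0)
n,l,s_,ce=cv2.connectedComponentsWithStats(red.astype(np.uint8))
for i in range(1,n): 
  if s_[i,4]>2: print("red",s_[i],ce[i],np.nanmedian(P[l==i],0))
# floor: bright lane
f=(M>0)&(h[...,2]>185)&(P[...,2]<.034)&(P[...,2]>.014)
f=cv2.morphologyEx(f.astype(np.uint8),cv2.MORPH_OPEN,np.ones((3,3)))
n,l,s_,ce=cv2.connectedComponentsWithStats(f)
for i in range(1,n):
  if s_[i,4]>60:
    v,u=np.where(l==i);q=plane(t,np.c_[u,v],.022)[:,:2].astype(np.float32);r=cv2.minAreaRect(q)
    print("floor",s_[i],r,cv2.boxPoints(r).round(4).tolist(), h[l==i].mean(0), "pca",np.degrees(np.arctan2(*np.linalg.svd(q-q.mean(0),full_matrices=False)[2][0][::-1])),q.mean(0))
```

```text
top plane z=ax+by+c [0.00717366 0.00114452 0.14938995] 13357 -0.024976883666963323 0.0987999556348604
[[ 0.02   -0.0222  0.0231]
 [ 0.03   -0.0045  0.0229]
 [ 0.04   -0.0227  0.0229]
 [ 0.05   -0.0226  0.0224]
 [ 0.06   -0.0024  0.002 ]
 [ 0.07   -0.0232  0.0223]
 [ 0.08   -0.0234  0.0219]
 [ 0.09   -0.0039  0.022 ]]
housing 562 ((0.7418737411499023, 0.4363316297531128), (0.06049637496471405, 0.1107153594493866), 29.56856346130371) [[0.6881999969482422, 0.46959999203681946], [0.742900013923645, 0.3732999861240387], [0.7954999804496765, 0.40310001373291016], [0.7408999800682068, 0.49939998984336853]]
red [245 212   3   3   6] [246.16666667 213.16666667] [0.5865976  0.31314031 0.05379529]
red [228 221   3   4   9] [228.88888889 222.33333333] [0.55570161 0.36919303 0.05400627]
red [197 242   3   3   6] [197.83333333 243.16666667] [0.48432    0.4821546  0.01754716]
floor [ 213  175   43   66 1094] ((0.6057271957397461, 0.3633246421813965), (0.23531222343444824, 0.06596963107585907), 28.900114059448242) [[0.4867999851703644, 0.3352999985218048], [0.5187000036239624, 0.2775999903678894], [0.7246999740600586, 0.3912999927997589], [0.692799985408783, 0.44909998774528503]] [ 87.50914077  23.20109689 191.44424132] pca -151.58626 [0.6072549 0.3651929]
```

```bash
python3 -m creep '[{"x":-0.9,"y":0,"z":2,"ax":0,"ay":0,"az":0.3},{"x":-0.9,"y":0,"z":6,"ax":0,"ay":0,"az":0.3},{"x":-0.9,"y":0,"z":10,"ax":0,"ay":0,"az":0.3},{"x":-0.9,"y":0,"z":13,"ax":0,"ay":0,"az":0.3},{"x":-0.9,"y":0,"z":15,"ax":0,"ay":0,"az":0.3},{"x":-0.9,"y":0,"z":16.5,"ax":0,"ay":0,"az":0.3},{"x":-0.9,"y":0,"z":17,"ax":0,"ay":0,"az":0.3},{"x":-0.9,"y":0,"z":17,"ax":0,"ay":0,"az":0.3},{"x":-0.9,"y":0,"z":17,"ax":0,"ay":0,"az":0.3}]'
python3 - <<'E'
from h import *
a=cam("top");b=cam("scene");w=cam("wrist")
A=cv2.resize(a["image"][140:300,180:340],None,fx=2.5,fy=2.5,interpolation=cv2.INTER_CUBIC)
B=cv2.resize(b["image"][190:310,180:340],(400,300),interpolation=cv2.INTER_CUBIC)
W=cv2.resize(w["image"],(400,250))
o=np.zeros((560,800,3),np.uint8);o[:400,:400]=A;o[:300,400:]=B;o[305:555,400:]=W
cv2.imwrite("pics/pre.png",cv2.cvtColor(o,cv2.COLOR_RGB2BGR))
s=sensors.get_obs();print(s["ee_pos"],R.from_quat(s["orientation"]).as_matrix()[:,0],s["force"])
E
```

```text
time: 6.35
ee_pos: [0.3809, 0.2377, 0.2178]
orientation: [0.971, 0.241, 0.001, -0.0]
force: [1.0, 1.3, -4.7]
opening: 0.0443
grip_force: 82.8
[0.38081583 0.23786368 0.21803407] [0.88356878 0.46829793 0.00180848] [ 0.82553867 -0.02119034 -5.25921275]
```

View pics/pre.png

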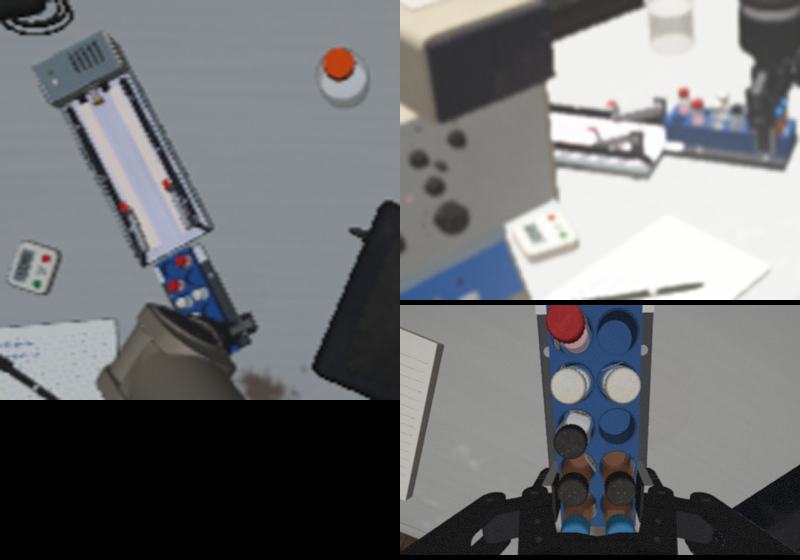

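The composite shows the rack's nose just before the dock's entry (top view 185,250), in line with the lane and clear of the catches at (122,207) and (167,185). I'll lower it a little and advance.

```bash
python3 -m creep '[{"x":0,"y":0,"z":0.2,"ax":0,"ay":0,"az":0},{"x":0,"y":0,"z":0.4,"ax":0,"ay":0,"az":0},{"x":0.8,"y":0,"z":0.4,"ax":0,"ay":0,"az":0},{"x":1.6,"y":-0.03,"z":0.4,"ax":0,"ay":0,"az":0},{"x":2.4,"y":-0.04,"z":0.4,"ax":0,"ay":0,"az":0},{"x":3.2,"y":-0.05,"z":0.4,"ax":0,"ay":0,"az":0},{"x":4,"y":-0.07,"z":0.4,"ax":0,"ay":0,"az":0},{"x":4,"y":-0.07,"z":0.4,"ax":0,"ay":0,"az":0},{"x":4,"y":-0.07,"z":0.4,"ax":0,"ay":0,"az":0}]'
```

```text
time: 7.4
ee_pos: [0.4158, 0.2571, 0.2132]
orientation: [0.971, 0.241, 0.0, -0.0]
force: [0.9, -1.2, -4.5]
opening: 0.0445
grip_force: 82.8
```

```bash
python3 -m creep '[{"x":0.8,"y":-0.01,"z":0,"ax":0,"ay":0,"az":0},{"x":1.6,"y":-0.03,"z":0,"ax":0,"ay":0,"az":0},{"x":2.4,"y":-0.04,"z":0,"ax":0,"ay":0,"az":0},{"x":3.2,"y":-0.05,"z":0,"ax":0,"ay":0,"az":0},{"x":4,"y":-0.07,"z":0,"ax":0,"ay":0,"az":0},{"x":4.8,"y":-0.08,"z":0,"ax":0,"ay":0,"az":0},{"x":5.5,"y":-0.1,"z":0,"ax":0,"ay":0,"az":0},{"x":5.5,"y":-0.1,"z":0,"ax":0,"ay":0,"az":0}]'
python3 -m creep '[{"x":0.8,"y":-0.01,"z":0,"ax":0,"ay":0,"az":0},{"x":1.6,"y":-0.03,"z":0,"ax":0,"ay":0,"az":0},{"x":2.4,"y":-0.04,"z":0,"ax":0,"ay":0,"az":0},{"x":2.7,"y":-0.05,"z":0,"ax":0,"ay":0,"az":0},{"x":2.7,"y":-0.05,"z":0,"ax":0,"ay":0,"az":0},{"x":2.7,"y":-0.05,"z":0,"ax":0,"ay":0,"az":0}]'
python3 - <<'E'
from h import *
a=cam("top");b=cam("scene");w=cam("wrist")
A=cv2.resize(a["image"][140:260,190:290],None,fx=4,fy=4,interpolation=cv2.INTER_CUBIC)
B=cv2.resize(b["image"][200:290,230:350],(400,300),interpolation=cv2.INTER_CUBIC)
o=np.zeros((485,800,3),np.uint8);o[:480,:400]=A;o[:300,400:]=B;o[305:485,400:688]=cv2.resize(w["image"],(288,180))
cv2.imwrite("pics/in.png",cv2.cvtColor(o,cv2.COLOR_RGB2BGR))
s=sensors.get_obs();print(s["ee_pos"],R.from_quat(s["orientation"]).as_matrix()[:,0],s["force"])
d=s["ee_pos"][:2]-[.569,.3415];print(d@[.8755,.4833],d@[-.4833,.8755])
E
```

```text
time: 8.2
ee_pos: [0.4649, 0.2842, 0.2133]
orientation: [0.97, 0.241, 0.001, -0.0]
force: [4.0, -0.9, -6.4]
opening: 0.0443
grip_force: 82.6
time: 8.8
ee_pos: [0.4879, 0.297, 0.2134]
orientation: [0.97, 0.241, 0.001, -0.0]
force: [4.2, -2.0, -7.2]
opening: 0.0446
grip_force: 82.6
[0.48769153 0.29690815 0.21350936] [0.88359124 0.46825573 0.00175819] [ 4.04839269 -2.1629124  -7.04110971]
-0.09273680752911592 0.00025622131455794566
```

View pics/in.png

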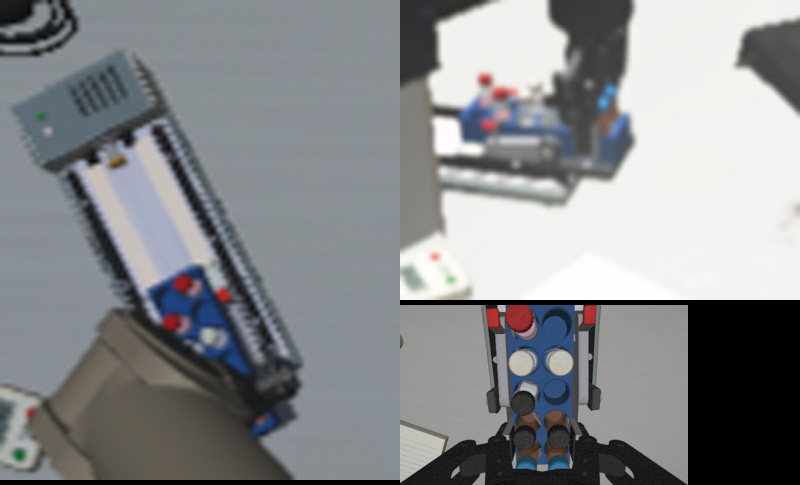

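The wrist view shows both levers with their red tabs, left (491,318) and right (589,318), riding on the ledges beside the block. The cheeks at (492,398) and (594,398) are ahead of the fingers. Next I'll set the rack down, release it, lift and back off.

```bash
python3 -m creep '[{"x":0,"y":0,"z":0.1,"ax":0,"ay":0,"az":0},{"x":0,"y":0,"z":0.25,"ax":0,"ay":0,"az":0},{"x":0,"y":0,"z":0.25,"ax":0,"ay":0,"az":0},{"x":0,"y":0,"z":0.25,"ax":0,"ay":0,"az":0}]'
python3 -m creep '[{"x":0,"y":0,"z":0,"ax":0,"ay":0,"az":0},{"x":0,"y":0,"z":0,"ax":0,"ay":0,"az":0},{"x":0,"y":0,"z":0,"ax":0,"ay":0,"az":0},{"x":0,"y":0,"z":0,"ax":0,"ay":0,"az":0},{"x":0,"y":0,"z":0,"ax":0,"ay":0,"az":0}]' 74
python3 -m creep '[{"x":0,"y":0,"z":-2,"ax":0,"ay":0,"az":0},{"x":0,"y":0,"z":-5,"ax":0,"ay":0,"az":0},{"x":0,"y":0,"z":-9,"ax":0,"ay":0,"az":0},{"x":-2,"y":0,"z":-10,"ax":0,"ay":0,"az":0},{"x":-5,"y":0.1,"z":-10,"ax":0,"ay":0,"az":0},{"x":-6.5,"y":0.1,"z":-10,"ax":0,"ay":0,"az":0},{"x":-6.5,"y":0.1,"z":-10,"ax":0,"ay":0,"az":0},{"x":-6.5,"y":0.1,"z":-10,"ax":0,"ay":0,"az":0}]'
python3 - <<'E'
from h import *
o=sensors.get_obs();w=cam("wrist");P=cloud(w)
d=P[...,:2]-np.array([.569,.3415]);a=d@[.8755,.4833];l=d@[-.4833,.8755]
h=cv2.cvtColor(w["image"],cv2.COLOR_RGB2HSV)
m=(h[...,0]>100)&(h[...,0]<130)&(h[...,1]>120)&(abs(P[...,2]-.062)<.005)&(abs(l)<.04)
print("block tail..front a",np.percentile(a[m],[.5,99.5]))
for x in(-.1,-.07,-.04,0): 
    q=l[m&(abs(a-x)<.006)]
    if len(q):print(x,np.percentile(q,[1,99]))
e=o["ee_pos"][:2]-[.569,.3415];print(o["ee_pos"],e@[.8755,.4833],e@[-.4833,.8755]);save(w,"rel")
E
```

```text
time: 9.35
ee_pos: [0.4873, 0.2968, 0.2109]
orientation: [0.97, 0.241, 0.0, 0.0]
force: [2.9, -4.1, -2.9]
opening: 0.0443
grip_force: 83.2
time: 9.85
ee_pos: [0.487, 0.2972, 0.2109]
orientation: [0.97, 0.242, 0.0, -0.0]
force: [0.2, -0.2, 0.1]
opening: 0.063
grip_force: 0.0
time: 10.65
ee_pos: [0.4305, 0.2657, 0.311]
orientation: [0.97, 0.242, 0.001, -0.0]
force: [-0.1, -0.1, 0.1]
opening: 0.0631
grip_force: 0.0
block tail..front a [-0.11679634 -0.03403084]
-0.1 [-0.02393935  0.02155271]
-0.07 [-0.02355515  0.02145047]
-0.04 [-0.02373786  0.02153409]
[0.43050028 0.26571511 0.31102194] -0.1578833392700724 0.0005872445727181457
```

View pics/rel.png

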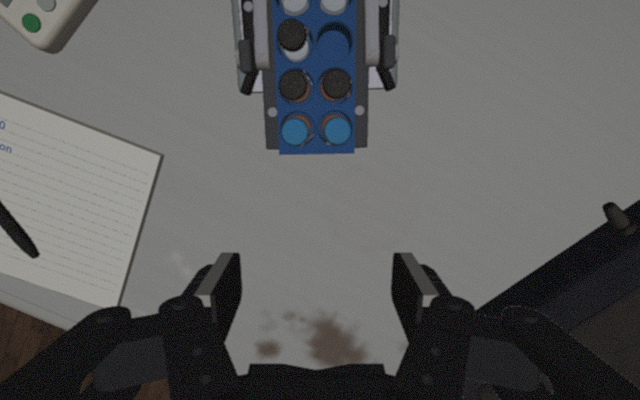

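The view shows the released rack lying straight in the lane, its tail edge at (317,152) about 117 mm before the line, with the cheeks and levers beside it. I'll shut the fingers, descend behind the tail and push.

```bash
python3 -m creep '[{"x":0,"y":0.15,"z":2,"ax":0,"ay":0,"az":-0.5},{"x":0,"y":0.15,"z":4,"ax":0,"ay":0,"az":-0.9},{"x":0,"y":0.15,"z":6,"ax":0,"ay":0,"az":-0.9},{"x":0,"y":0.15,"z":8,"ax":0,"ay":0,"az":-0.9},{"x":0,"y":0.15,"z":9.5,"ax":0,"ay":0,"az":-0.9},{"x":0,"y":0.15,"z":10.1,"ax":0,"ay":0,"az":-0.9},{"x":0,"y":0.15,"z":10.1,"ax":0,"ay":0,"az":-0.9},{"x":0,"y":0.15,"z":10.1,"ax":0,"ay":0,"az":-0.9}]' 0 40
python3 -m creep '[{"x":1,"y":0,"z":0,"ax":0,"ay":0,"az":0},{"x":2,"y":0,"z":0,"ax":0,"ay":0,"az":0},{"x":2.5,"y":0,"z":0,"ax":0,"ay":0,"az":0},{"x":3,"y":0,"z":0,"ax":0,"ay":0,"az":0},{"x":3.5,"y":0,"z":0,"ax":0,"ay":0,"az":0},{"x":4,"y":0,"z":0,"ax":0,"ay":0,"az":0},{"x":4.5,"y":0,"z":0,"ax":0,"ay":0,"az":0},{"x":5,"y":0,"z":0,"ax":0,"ay":0,"az":0},{"x":5.5,"y":0,"z":0,"ax":0,"ay":0,"az":0},{"x":6,"y":0,"z":0,"ax":0,"ay":0,"az":0}]'
python3 - <<'E'
from h import *
o=sensors.get_obs();e=o["ee_pos"][:2]-[.569,.3415];x=R.from_quat(o["orientation"]).as_matrix()[:,0];print(o["ee_pos"],e@[.8755,.4833],e@[-.4833,.8755],np.degrees(np.arctan2(x[1],x[0])),o["force"])
E
```

```text
time: 11.5
ee_pos: [0.4314, 0.2646, 0.2101]
orientation: [0.968, 0.249, 0.0, -0.0]
force: [-0.2, -0.3, 0.5]
opening: 0.0001
grip_force: 0.0
time: 12.5
ee_pos: [0.4838, 0.2932, 0.2095]
orientation: [0.968, 0.249, -0.0, 0.0]
force: [-1.4, -0.1, -1.6]
opening: 0.0004
grip_force: 1.1
[0.48377811 0.29324693 0.20949985] -0.09793246708579861 -0.0010578220492642207 28.842567952553708 [-1.41481211 -0.09938401 -1.64188365]
```

```bash
python3 -m creep '[{"x":0.7,"y":0,"z":0,"ax":0,"ay":0,"az":0},{"x":1.4,"y":0,"z":0,"ax":0,"ay":0,"az":0},{"x":2.1,"y":0,"z":0,"ax":0,"ay":0,"az":0},{"x":2.8,"y":0,"z":0,"ax":0,"ay":0,"az":0},{"x":3.5,"y":0,"z":0,"ax":0,"ay":0,"az":0},{"x":4.2,"y":0,"z":0,"ax":0,"ay":0,"az":0},{"x":4.9,"y":0,"z":0,"ax":0,"ay":0,"az":0},{"x":5.5,"y":0,"z":0,"ax":0,"ay":0,"az":0},{"x":6,"y":0,"z":0,"ax":0,"ay":0,"az":0},{"x":6.3,"y":0,"z":0,"ax":0,"ay":0,"az":0}]'
python3 -m creep '[{"x":0.2,"y":0,"z":0,"ax":0,"ay":0,"az":0},{"x":0.4,"y":0,"z":0,"ax":0,"ay":0,"az":0},{"x":0.6,"y":0,"z":0,"ax":0,"ay":0,"az":0},{"x":0.7,"y":0,"z":0,"ax":0,"ay":0,"az":0},{"x":0.7,"y":0,"z":0,"ax":0,"ay":0,"az":0},{"x":0.7,"y":0,"z":0,"ax":0,"ay":0,"az":0}]'
python3 - <<'E'
from h import *
o=sensors.get_obs();e=o["ee_pos"][:2]-[.569,.3415];print(e@[.8755,.4833],e@[-.4833,.8755],o["force"]@[.8755,.4833,0],o["force"])
E
```

```text
time: 13.5
ee_pos: [0.539, 0.3238, 0.2098]
orientation: [0.968, 0.249, 0.0, -0.0]
force: [-2.9, -1.4, -0.2]
opening: 0.0002
grip_force: 1.3
time: 14.1
ee_pos: [0.5449, 0.327, 0.2098]
orientation: [0.968, 0.249, 0.0, -0.0]
force: [-0.9, -1.3, -1.3]
opening: -0.0
grip_force: 0.5
-0.02812697038896063 -0.0010492739409393545 -1.3711370788283317 [-0.87380503 -1.25412947 -1.25110315]
```

```bash
python3 -m creep '[{"x":0.2,"y":0,"z":0,"ax":0,"ay":0,"az":0},{"x":0.4,"y":0,"z":0,"ax":0,"ay":0,"az":0},{"x":0.6,"y":0,"z":0,"ax":0,"ay":0,"az":0},{"x":0.8,"y":0,"z":0,"ax":0,"ay":0,"az":0},{"x":0.8,"y":0,"z":0,"ax":0,"ay":0,"az":0}]'
for i in 1; do python3 -m creep '[{"x":0.1,"y":0,"z":0,"ax":0,"ay":0,"az":0},{"x":0.2,"y":0,"z":0,"ax":0,"ay":0,"az":0},{"x":0.3,"y":0,"z":0,"ax":0,"ay":0,"az":0},{"x":0.3,"y":0,"z":0,"ax":0,"ay":0,"az":0},{"x":0.3,"y":0,"z":0,"ax":0,"ay":0,"az":0}]'; done
python3 - <<'E'
from h import *
o=sensors.get_obs();e=o["ee_pos"][:2]-[.569,.3415];print(e@[.8755,.4833],e@[-.4833,.8755],o["force"]@[.8755,.4833,0],o["force"])
E
```

```text
time: 14.6
ee_pos: [0.5521, 0.331, 0.2098]
orientation: [0.968, 0.249, 0.0, -0.0]
force: [-0.8, -0.7, -0.2]
opening: 0.0001
grip_force: 0.6
time: 15.1
ee_pos: [0.5545, 0.3323, 0.2097]
orientation: [0.968, 0.249, 0.0, -0.0]
force: [-2.7, -0.8, 0.9]
opening: 0.0003
grip_force: 1.1
-0.017134935277248485 -0.0010821938438338255 -2.7210752270160334 [-2.68906305 -0.75894998  0.94208733]
```

Plunger contact is near. I'll go on in small steps, reading the force each time.

```bash
python3 -m creep '[{"x":0.1,"y":0,"z":0,"ax":0,"ay":0,"az":0},{"x":0.2,"y":0,"z":0,"ax":0,"ay":0,"az":0},{"x":0.3,"y":0,"z":0,"ax":0,"ay":0,"az":0},{"x":0.3,"y":0,"z":0,"ax":0,"ay":0,"az":0},{"x":0.3,"y":0,"z":0,"ax":0,"ay":0,"az":0}]'
python3 -m creep '[{"x":0.1,"y":0,"z":0,"ax":0,"ay":0,"az":0},{"x":0.2,"y":0,"z":0,"ax":0,"ay":0,"az":0},{"x":0.3,"y":0,"z":0,"ax":0,"ay":0,"az":0},{"x":0.3,"y":0,"z":0,"ax":0,"ay":0,"az":0},{"x":0.3,"y":0,"z":0,"ax":0,"ay":0,"az":0}]'
```

```text
time: 15.6
ee_pos: [0.556, 0.3332, 0.2095]
orientation: [0.968, 0.249, -0.002, 0.001]
force: [-7.0, -4.2, 5.7]
opening: 0.0001
grip_force: 4.1
time: 16.1
ee_pos: [0.5582, 0.3344, 0.2095]
orientation: [0.968, 0.249, -0.002, 0.001]
force: [-9.5, -4.6, 7.4]
opening: 0.0002
grip_force: 5.0
```

```bash
python3 -m creep '[{"x":0.1,"y":0,"z":0,"ax":0,"ay":0,"az":0},{"x":0.2,"y":0,"z":0,"ax":0,"ay":0,"az":0},{"x":0.2,"y":0,"z":0,"ax":0,"ay":0,"az":0},{"x":0.2,"y":0,"z":0,"ax":0,"ay":0,"az":0}]'
python3 -m creep '[{"x":0.1,"y":0,"z":0,"ax":0,"ay":0,"az":0},{"x":0.2,"y":0,"z":0,"ax":0,"ay":0,"az":0},{"x":0.2,"y":0,"z":0,"ax":0,"ay":0,"az":0},{"x":0.2,"y":0,"z":0,"ax":0,"ay":0,"az":0}]'
python3 - <<'E'
from h import *
o=sensors.get_obs();e=o["ee_pos"][:2]-[.569,.3415];print(e@[.8755,.4833],o["force"]@[.8755,.4833,0])
w=cam("wrist");P=cloud(w);h=cv2.cvtColor(w["image"],cv2.COLOR_RGB2HSV)
red=((h[...,0]<8)|(h[...,0]>172))&(h[...,1]>130)
n,l,s,ce=cv2.connectedComponentsWithStats(red.astype(np.uint8))
for i in range(1,n):
    if s[i,4]>30: 
        q=np.nanmedian(P[l==i],0);d=q[:2]-[.569,.3415];print(s[i],ce[i].round(),q[2],d@[.8755,.4833],d@[-.4833,.8755])
save(w,"push")
E
```

```text
time: 16.5
ee_pos: [0.5598, 0.3353, 0.2094]
orientation: [0.968, 0.249, -0.002, 0.001]
force: [-9.4, -5.9, 7.5]
opening: -0.0001
grip_force: 5.4
time: 16.9
ee_pos: [0.5614, 0.3362, 0.2094]
orientation: [0.968, 0.249, -0.003, 0.001]
force: [-11.4, -5.7, 8.7]
opening: 0.0006
grip_force: 5.9
-0.009188454789478042 -12.711576817541557
[213 257  26  34 763] [225. 274.] 0.06130077338303183 0.00016059778015431252 0.03049856817291599
[391 257  27  34 774] [404. 273.] 0.062467544407441664 0.000899051531447762 -0.0332128968953081
```

View pics/push.png

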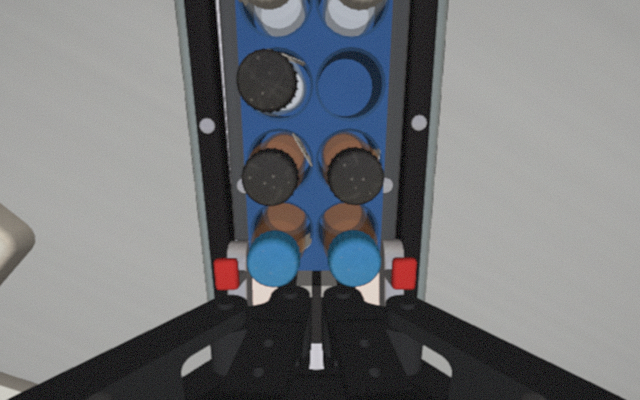

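The picture shows the catch tabs at (225,274) and (404,273), still up at z 61 mm against 54 mm fallen, with the shut fingers behind the tail at (315,270). I'll keep creeping.

```bash
cat > chk.py <<'E'
from h import *
o=sensors.get_obs();e=o["ee_pos"][:2]-[.569,.3415];print("tcp along",e@[.8755,.4833],"F",o["force"]@[.8755,.4833,0])
w=cam("wrist");P=cloud(w);h=cv2.cvtColor(w["image"],cv2.COLOR_RGB2HSV)
red=((h[...,0]<8)|(h[...,0]>172))&(h[...,1]>130)
n,l,s,ce=cv2.connectedComponentsWithStats(red.astype(np.uint8))
for i in range(1,n):
    if s[i,4]>30:
        q=np.nanmedian(P[l==i],0);print(ce[i].round(),s[i,4],"tab z",q[2])
d=P[...,:2]-np.array([.569,.3415]);a=d@[.8755,.4833];l=d@[-.4833,.8755]
m=(h[...,0]>100)&(h[...,0]<130)&(h[...,1]>120)&(abs(P[...,2]-.062)<.004)&(abs(l+.001)<.024)
print("tail along",np.percentile(a[m],[.5,2]))
E
python3 -m creep '[{"x":0.1,"y":0,"z":0,"ax":0,"ay":0,"az":0},{"x":0.2,"y":0,"z":0,"ax":0,"ay":0,"az":0},{"x":0.2,"y":0,"z":0,"ax":0,"ay":0,"az":0},{"x":0.2,"y":0,"z":0,"ax":0,"ay":0,"az":0}]'
python3 chk.py
python3 -m creep '[{"x":0.05,"y":0,"z":0,"ax":0,"ay":0,"az":0},{"x":0.1,"y":0,"z":0,"ax":0,"ay":0,"az":0},{"x":0.15,"y":0,"z":0,"ax":0,"ay":0,"az":0},{"x":0.15,"y":0,"z":0,"ax":0,"ay":0,"az":0}]'
python3 chk.py
```

```text
time: 17.35
ee_pos: [0.563, 0.3371, 0.2093]
orientation: [0.968, 0.249, -0.003, 0.001]
force: [-11.0, -7.0, 8.9]
opening: 0.0
grip_force: 6.3
tcp along -0.007415528834571392 F -13.040000299601846
[398. 264.] 700 tab z 0.05288348728799363
[231. 267.] 697 tab z 0.05295975644247765
tail along [0.00426528 0.00697356]
time: 17.8
ee_pos: [0.564, 0.3377, 0.2093]
orientation: [0.968, 0.249, -0.003, 0.002]
force: [-11.4, -6.4, 9.9]
opening: -0.0002
grip_force: 7.0
tcp along -0.006189184109164112 F -13.055696906684739
[398. 267.] 690 tab z 0.05290520869667832
[231. 269.] 692 tab z 0.052967206723031436
tail along [0.00538543 0.00799135]
```

Both catches have dropped: tabs at 53 mm, force 13 N. I'll back off gently and lift clear.

```bash
python3 -m creep '[{"x":-0.1,"y":0,"z":0,"ax":0,"ay":0,"az":0},{"x":-0.2,"y":0,"z":0,"ax":0,"ay":0,"az":0},{"x":-0.3,"y":0,"z":0,"ax":0,"ay":0,"az":0},{"x":-0.4,"y":0,"z":0,"ax":0,"ay":0,"az":0},{"x":-0.5,"y":0,"z":0,"ax":0,"ay":0,"az":0},{"x":-0.6,"y":0,"z":0,"ax":0,"ay":0,"az":0},{"x":-0.8,"y":0,"z":0,"ax":0,"ay":0,"az":0},{"x":-1.2,"y":0,"z":0,"ax":0,"ay":0,"az":0},{"x":-2,"y":0,"z":0,"ax":0,"ay":0,"az":0},{"x":-3,"y":0,"z":0,"ax":0,"ay":0,"az":0}]'
python3 -m creep '[{"x":0,"y":0,"z":-1,"ax":0,"ay":0,"az":0},{"x":0,"y":0,"z":-4,"ax":0,"ay":0,"az":0},{"x":0,"y":0,"z":-8,"ax":0,"ay":0,"az":0},{"x":-3,"y":0,"z":-11,"ax":0,"ay":0,"az":0},{"x":-6,"y":0,"z":-12,"ax":0,"ay":0,"az":0},{"x":-7,"y":0,"z":-12,"ax":0,"ay":0,"az":0},{"x":-7,"y":0,"z":-12,"ax":0,"ay":0,"az":0},{"x":-7,"y":0,"z":-12,"ax":0,"ay":0,"az":0}]'
python3 - <<'E'
exec(open("chk.py").read());save(w,"end")
E
```

```text
time: 18.85
ee_pos: [0.5396, 0.3241, 0.2099]
orientation: [0.968, 0.249, 0.0, -0.0]
force: [0.0, 0.2, -0.3]
opening: 0.0002
grip_force: 0.0
time: 19.65
ee_pos: [0.4793, 0.2906, 0.3295]
orientation: [0.969, 0.249, 0.0, -0.0]
force: [0.7, -0.5, 0.5]
opening: -0.0002
grip_force: 0.0
tcp along -0.10318225553169608 F 0.3964506822878888
[365.  47.] 273 tab z 0.052871465859275796
[264.  49.] 270 tab z 0.053065706969254306
[92. 67.] 179 tab z 0.017400997683844455
tail along [0.00117922 0.00129894]
```

View pics/end.png

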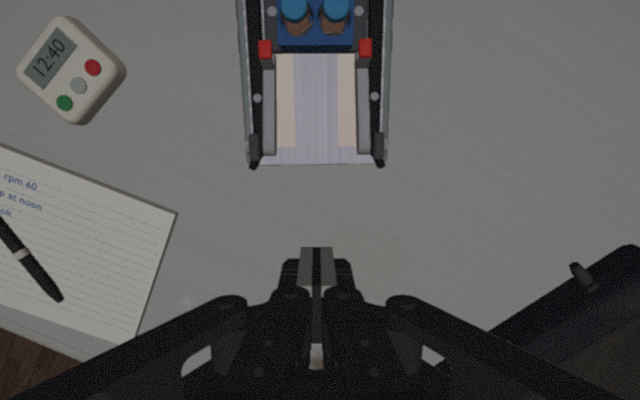

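The rack's tail (317,48) lies at the line, both tabs (264,49) and (365,47) are down behind it, and the gripper is clear.

```bash
python3 -c "
from cell import job
print(job.finish_job())"
```

```text
the job is handed in; nothing more can be done
None
```

The rack is in the dock with its tail about 1 mm past the latching line and both catches fallen behind it. The push peaked at about 13 N, the gripper is clear, and the job was handed in at about 20 s; no verdict came back.

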